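Clear the chocolate slab

TASK

Clear the marble slab. First lift off the blue cup that stands on it and nest it gently in the matching blue cup on the table; then take the orange-handled scraper, wipe all four chocolate offcuts off the slab into the steel tray beside it, and stand the scraper back upright on its wooden board. Only the scraper may push the offcuts: keep fingers and arm off them, and leave the lidded pot, the moulds and the jar where they are.

Things in the scene. Friction and masses are not known exactly. Their poses are not given: they have to be found in the camera images.
- slab: Fixed white marble slab on feet, 220 mm (its x) by 250 mm (its y); origin under its centre at table height, its top face at z = 50 mm. Wooden rails along its two x sides (13 mm wide, inner faces at x = +-97 mm, tops at z = 62 mm) keep offcuts from leaving there; its two y ends are open. The tray adjoins one y end, the board the other.
- tray: Fixed open steel tray, 220 mm (x) by 130 mm (y) by 40 mm high, walls and floor 4 mm; origin at the centre of its underside. Stands lengthwise along one y end of the slab, 2 mm away, with its rim 10 mm below the slab's top; may be at either end.
- board: Fixed dark wooden board, 220 mm (x) by 130 mm (y) by 20 mm high, origin at the centre of its underside; along the other y end of the slab. The scraper stands on it.
- scraper: Loose scraper block, 0.2 kg: white foot 120 mm (x) by 30 mm (y) by 30 mm high, on it an orange grip 80 mm (x) by 22 mm (y), from z = 30 to z = 87 mm. Origin at the centre of the underside; z up. Grip it across y.
- cup: Loose blue tapered cup standing on the slab, 80 mm high, outer diameter 40 mm at the foot and 66 mm at the rim, wall 3 mm, inner floor 34 mm up (thick foot); origin at the centre of its underside, z up. Nested it sits 34 mm higher than the cup it stands in.
- stand_cup: Identical loose blue cup standing on the table to one side; origin at the centre of its underside. The other cup goes into it.
- chip0: Loose flat chocolate offcut, about 58 by 26 mm, 8 mm thick, 14 g, brown, lying on the slab; origin at the centre of its underside.
- chip1: Loose flat chocolate offcut, about 44 by 42 mm, 8 mm thick, 14 g, brown, lying on the slab; origin at the centre of its underside.
- chip2: Loose flat chocolate offcut, about 52 by 33 mm, 8 mm thick, 14 g, brown, lying on the slab; origin at the centre of its underside.
- chip3: Loose flat chocolate offcut, about 50 by 34 mm, 8 mm thick, 14 g, brown, lying on the slab; origin at the centre of its underside.
- pot: Bystander: white lidded pot, diameter 76 mm, 90 mm high, on the other side of the table from stand_cup; origin at the centre of its underside.
- moulds: Bystander: pale blue sheet with two egg-shaped domes, 110 by 200 mm, 32 mm high, beyond the slab; origin at the centre of its underside.
- jar: Bystander: amber jar with white cap, diameter 72 mm, 110 mm high, beyond the slab; origin at the centre of its underside.

How it is judged:
On the way, in this order (a step that is already met when the one before it is completed fails the run):
1. the cup from the slab is nested upright in the other cup (horizontal distance between cup and stand_cup below 0.008 m and z of cup in the frame of stand_cup between 0.025 and 0.042 m and angle between cup's own z axis and vertical below 0.12 rad and angle between stand_cup's own z axis and vertical below 0.1 rad and height (world z) of stand_cup below 0.006 m and linear speed of cup below 0.05 m/s), for 0.2 s.
2. all four offcuts lie in the tray (x of chip0 in the frame of tray between -0.112 and 0.112 m and y of chip0 in the frame of tray between -0.067 and 0.067 m and z of chip0 in the frame of tray between -0.005 and 0.045 m and x of chip1 in the frame of tray between -0.112 and 0.112 m and y of chip1 in the frame of tray between -0.067 and 0.067 m and z of chip1 in the frame of tray between -0.005 and 0.045 m and x of chip2 in the frame of tray between -0.112 and 0.112 m and y of chip2 in the frame of tray between -0.067 and 0.067 m and z of chip2 in the frame of tray between -0.005 and 0.045 m and x of chip3 in the frame of tray between -0.112 and 0.112 m and y of chip3 in the frame of tray between -0.067 and 0.067 m and z of chip3 in the frame of tray between -0.005 and 0.045 m), for 0.2 s.
At the end, for the whole second after the job is handed in: Cup upright in stand_cup (axes within 8 mm, foot 25 to 42 mm above its foot), stand_cup on the table; four offcut centres within the tray, under 45 mm above its underside; scraper upright on the board (centre within 90 by 60 mm of its centre, sole within 7 mm of its top); all at rest (all of step 1 and all of step 2 and x of scraper in the frame of board between -0.09 and 0.09 m and y of scraper in the frame of board between -0.06 and 0.06 m and z of scraper in the frame of board between 0.014 and 0.027 m and angle between scraper's own z axis and vertical below 0.1 rad and linear speed of each of chip0, chip1, chip2, chip3, scraper below 0.05 m/s); the robot touches nothing.
It fails at once if the robot's fingers or arm touch an offcut (contact force between any of the fingers, the arm and chip0 above 0.3 N or contact force between any of the fingers, the arm and chip1 above 0.3 N or contact force between any of the fingers, the arm and chip2 above 0.3 N or contact force between any of the fingers, the arm and chip3 above 0.3 N).
It fails at once if an offcut is pushed with the cup by more than a touch, instead of the scraper (contact force between cup and chip0 above 3 N or contact force between cup and chip1 above 3 N or contact force between cup and chip2 above 3 N or contact force between cup and chip3 above 3 N).
It fails at once if the cups are slammed or jammed together (over 40 N) (contact force between cup and stand_cup above 40 N).
It fails at once if the pot, the moulds or the jar is moved by more than 20 mm or tipped (distance of any of pot, moulds, jar from where it was at the start of the episode above 0.02 m or angle between any of pot, moulds, jar's own z axis and vertical above 0.3 rad).
It also fails if it takes over 72 s, if anything falls off the work surface, if the arm or the gripper's body presses on something with over 40 N, if the wrist force passes 120 N, or if a joint passes its speed limit or range.

ROBOT

A 6-joint arm with a two-finger parallel gripper is mounted at the origin on the work surface. World frame = base frame: x ahead of the robot, y to its left, z up, the work surface at z = 0. Lengths are in m, angles in rad, forces in N, time in s.
With the tool pointing down it reaches from about 0.35 to 0.775 m from the base axis. Payload 7.3 kg.
Tool frame: the origin (TCP) lies midway between the tips of the shut fingers; the grasp point (between the pads) lies grasp_offset behind it (grasp_offset is the distance from the TCP to the grasp point, in m); z points along the fingers, y is the line along which they close (so a half turn about z gives the same grasp; the last joint's range is limited). The gripper opens to 92 mm and grips with 3 to 60 N. Pads are 19 mm wide; open, the fingers measure 130 mm over their backs; the gripper's body (75 mm by 190 mm) begins 47 mm behind the grasp point.
Start: joints at [-1.379, 0.342, 1.524, -0, 1.275, -0.146], TCP at [0.174, -0.495, 0.227] pointing down, gripper open.
Joint ranges: [-2.53, 2.53], [-0.77, 2.02], [0.04, 2.7], [-1, 4.14], [0.28, 2.66], [-3.11, 3.11]. Speed limits (rad/s): [2.57, 2.57, 3.14, 3.14, 3.14, 3.14].

INTERFACE

Orientations are given as [roll, pitch, yaw] about the fixed x, y, z axes, in that order (R = Rz(yaw) Ry(pitch) Rx(roll)).
In Python, from cell import * gives the robot as it stands.
- The arm moves only by the tool step_arm, never from a script. Its argument "plan" is a list of rows, each a list of 5 numbers: the closure, from -1 (fully open) to 1 (shut), then the shift along the tool's x, y, z in m, then the turn about the tool's z in rad. In form: [[hand, x, y, z, twist], ...]. A call has 1 to 20 rows; each row is the pose to reach, as a shift and turn from the pose commanded when the call began, along the tool's axes at that moment; what a row does not reach only later rows make up. A row lasts 1/8 s, in which the tool goes at most 62.5 mm and 10.7 degrees, less where a joint would pass 70% of its speed; a pose out of reach is approached as far as the arm can. A call with a gripper value outside its range is refused whole. The fingers move at their own pace and stop on an object; "grip_force" is the grip in N (left out, the last holds). Time passes only in rows, so rows that repeat a pose let the fingers close. It gives the time, the measured TCP pose, the force, the opening and the grip force at its end, in the units of the state.
- observe(): the state, without advancing time (a new reading comes with each control period).
- read_camera(name): name is "scene" or "side" or "wrist"; returns a dict with "img" (480x640x3 uint8, red, green, blue), "range_z" (480x640 float32, m along the optical axis (not along the pixel's ray), 0 where there is no reading), "fx", "fy", "cx", "cy" (pixels), "R" (3x3) and "t" (3): a world point X has camera coordinates R X + t; the wrist camera has in their place "T_tool_cam" (4x4, takes a point from camera to tool coordinates, whose origin is the TCP and whose axes are the flange's). Camera axes: x right, y down, z forward; pixel columns grow to the right and rows downward; lengths in m; the calibration is good to about 2 mm. A picture is of the moment at which its call begins: read the wrist's pose just before it.
- hand_in(): hands the job in; it is judged then, once.
The state is a dict: "time": time; "qpos": joint angles; "qvel": joint speeds; "joint_efforts": joint torques, N m; "tool_pos": TCP position; "tool_rot": TCP orientation; "contact_force": force on the tool from outside, world axes, zero at the start; "torque": the same for the moment, N m; "opening": finger opening in m; "grip_force": force on a finger pad.
Only numpy, scipy, OpenCV 4.12 (cv2) and the standard library are available. Lean on these libraries where they do the work, as an engineer would, in place of code of your own. Each camera call takes 0.05 s, during which the arm holds its last target. There are 200 camera calls.

## Working session

There is one attempt and no reset: what is moved stays moved. The work goes in short steps, Python scripts to look and compute and a tool call to move; the robot and the scene stay as the last step left them, time stands still between calls to the robot, and variables do not carry over. Pictures are saved under pics/ and viewed, at most 10 in all, crops included, and the job is handed in when it is done.

Besides the shell and the picture viewer there is one more tool, called after ">>>" as name(argument=value, ...) on one line, values as JSON. step_arm: Moves the arm, as the interface text tells. Its arguments: {"type":"object","properties":{"plan":{"type":"array","items":{"type":"array","items":{"type":"number"}}},"grip_force":{"type":"number"}},"required":["plan"]}

```bash
ls; mkdir -p pics; python3 - <<'E'
from cell import *
import cv2,numpy as np
s=observe();print({k:np.round(v,3).tolist() for k,v in s.items()})
for n in ["scene","side"]:
    c=read_camera(n);cv2.imwrite(f"pics/{n}0.png",c["img"][:,:,::-1]);np.savez(f"{n}0.npz",**c)
    print(n,c["fx"],c["cx"],np.round(-c["R"].T@c["t"],3),np.round(c["R"],2).tolist())
try: print(grasp_offset)
except Exception as e: print(e)
E
```

```text
pics
{'time': 0.0, 'qpos': [-1.379, 0.343, 1.525, -0.0, 1.275, -0.146], 'qvel': [0.0, 0.0, 0.001, -0.002, -0.001, -0.0], 'joint_efforts': [-0.0, -43.124, -24.421, 0.072, 0.056, -0.0], 'tool_pos': [0.174, -0.495, 0.226], 'tool_rot': [-3.14, -0.0, 0.338], 'contact_force': [0.132, -0.824, 0.389], 'torque': [-0.029, -0.0, -0.007], 'grip_force': 0.0, 'opening': 0.092}
scene 498.0112482791187 324.41920495200907 [ 1.317 -0.522  1.025] [[0.59, 0.81, 0.02], [0.61, -0.42, -0.67], [-0.54, 0.41, -0.74]]
side 569.4848221916822 316.19779139128286 [ 0.185 -0.651  0.951] [[0.84, -0.54, 0.02], [-0.39, -0.63, -0.67], [0.37, 0.56, -0.74]]
0.0188
```

View pics/scene0.png

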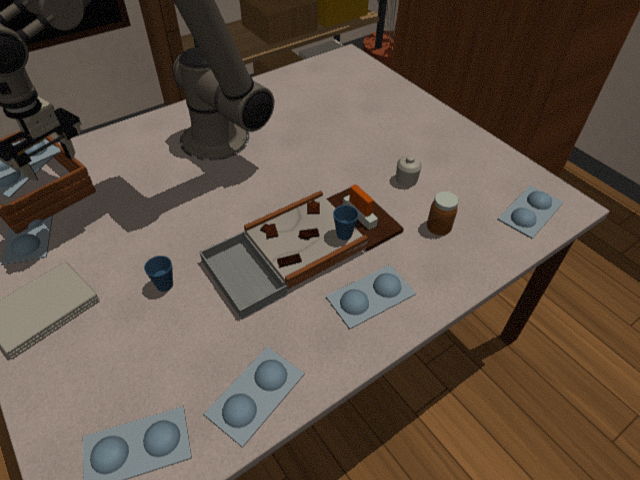

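View pics/side0.png

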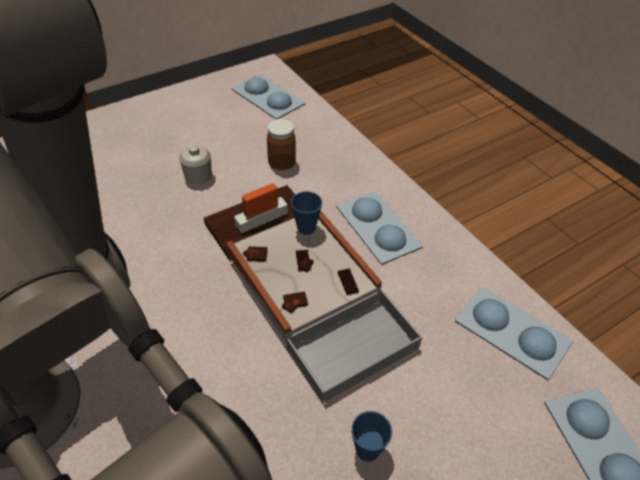

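```bash
cat > h.py <<'E'
import cv2,numpy as np
from scipy.optimize import least_squares
def cloud(c):
    v,u=np.mgrid[:480,:640];z=c["range_z"]
    P=np.stack([(u-c["cx"])/c["fx"]*z,(v-c["cy"])/c["fy"]*z,z],-1)
    return (P-c["t"])@c["R"]          # R^T (P-t)
def hsv(c): return cv2.cvtColor(np.ascontiguousarray(c["img"]),cv2.COLOR_RGB2HSV)
def circ(p,r):
    f=least_squares(lambda q:np.hypot(*(p-q).T)-r,p.mean(0),loss="soft_l1",f_scale=.002)
    return f.x,np.sqrt(np.mean(f.fun**2))
def rect(p): return cv2.minAreaRect((p*1000).astype(np.float32))
E
python3 - <<'E'
from h import *
for n in ["scene","side"]:
    c=dict(np.load(f"{n}0.npz"));W=cloud(c);H=hsv(c);h,s,v=[H[...,i].astype(int) for i in range(3)]
    ok=(c["range_z"]>0)&(W[...,0]>.25)&(W[...,0]<.9)&(abs(W[...,1])<.6)
    print(n)
    blue=ok&(h>95)&(h<125)&(s>110)&(W[...,2]>.01)
    k,L,st,ce=cv2.connectedComponentsWithStats(blue.astype(np.uint8))
    for i in range(1,k):
        if st[i,4]>150:
            P=W[L==i];zt=np.percentile(P[:,2],98);R=P[P[:,2]>zt-.006]
            print(" blue",ce[i].round(),st[i,4],"ztop",zt.round(4),"c",[np.round(x,4) for x in circ(R[:,:2],.032)])
    org=ok&(h<14)&(s>190)&(v>100)&(W[...,2]>.08)
    P=W[org];zt=np.percentile(P[:,2],98);print(" orange",org.sum(),zt,rect(P[P[:,2]>zt-.006][:,:2]))
    top=ok&(abs(W[...,2]-.05)<.004)&(s<90)
    k,L,st,ce=cv2.connectedComponentsWithStats(top.astype(np.uint8));i=1+st[1:,4].argmax()
    print(" slab",st[i,4],rect(W[L==i][:,:2]),np.median(W[L==i][:,2]))
    brown=ok&(W[...,2]>.053)&(W[...,2]<.061)&(v<90)&(s>80)&~blue
    k,L,st,ce=cv2.connectedComponentsWithStats(brown.astype(np.uint8))
    for i in range(1,k):
        if st[i,4]>40: print("  brown",ce[i].round(),st[i,4],rect(W[L==i][:,:2]))
    low=ok&(abs(W[...,2]-.062)<.005)&(h<20)&(s>120)
    k,L,st,ce=cv2.connectedComponentsWithStats(low.astype(np.uint8))
    for i in range(1,k):
        if st[i,4]>100: print("  rail",ce[i].round(),st[i,4],rect(W[L==i][:,:2]))
E
```

```text
scene
 blue [345. 221.] 469 ztop 0.1297 c [array([0.6381, 0.0603]), np.float64(0.0018)]
 blue [159. 271.] 527 ztop 0.0794 c [array([ 0.4796, -0.3868]), np.float64(0.0024)]
 orange 135 0.10979862825774593 ((580.880126953125, 159.5527801513672), (75.25639343261719, 18.47687339782715), 0.7325730919837952)
 slab 3473 ((572.221923828125, -23.33155059814453), (249.9652557373047, 196.37640380859375), 88.66361236572266) 0.04886406048120707
  brown [307. 207.] 206 ((504.0321044921875, 18.343502044677734), (133.4680938720703, 58.7259407043457), 89.70563507080078)
  brown [440. 219.] 50 ((743.7633056640625, 308.4285583496094), (63.05198287963867, 22.04994773864746), 28.065187454223633)
  brown [264. 221.] 47 ((476.33392333984375, -87.52149200439453), (70.21504974365234, 7.175130367279053), 87.19096374511719)
  brown [270. 230.] 155 ((512.837158203125, -96.15311431884766), (38.61538314819336, 51.084774017333984), 69.6061782836914)
  brown [309. 233.] 143 ((583.7772827148438, -17.155916213989258), (52.42803955078125, 33.965911865234375), 68.97423553466797)
  brown [353. 246.] 56 ((685.70574951171
[... 2192 characters left out ...]
78148651123047), (230.66151428222656, 14.976432800292969), 88.86227416992188)
  rail [259. 287.] 666 ((469.75396728515625, -21.452369689941406), (251.3708038330078, 13.243940353393555), 88.80895233154297)
  rail [256. 253.] 191 ((504.33203125, 49.579917907714844), (34.49919509887695, 43.80207443237305), 57.5837516784668)
  rail [303. 260.] 163 ((581.471923828125, -19.449172973632812), (49.009578704833984, 26.623300552368164), 66.22949981689453)
  rail [348. 281.] 209 ((625.8104248046875, -110.54582214355469), (56.17617416381836, 22.49120330810547), 73.33055877685547)
  rail [294. 301.] 247 ((509.79962158203125, -98.98484802246094), (38.931495666503906, 45.252952575683594), 69.00098419189453)
```

>>> step_arm(plan=[[-1,0.323,0,-0.08,0.338],[-1,0.323,0,-0.08,0.338],[-1,0.323,0,-0.08,0.338],[-1,0.323,0,-0.08,0.338],[-1,0.323,0,-0.08,0.338],[-1,0.323,0,-0.08,0.338],[-1,0.323,0,-0.08,0.338],[-1,0.323,0,-0.08,0.338],[-1,0.323,0,-0.08,0.338]])

```text
time: 1.23
tool_pos: [0.4775, -0.3889, 0.3064]
tool_rot: [-3.141, 0.001, -0.002]
contact_force: [-0.3, -0.0, 0.6]
opening: 0.0921
grip_force: 0.0
```

```bash
cat >> h.py <<'E'
from scipy.spatial.transform import Rotation as Ro
def wcloud(s,c):
    T=c["T_tool_cam"];Rt=Ro.from_euler("xyz",s["tool_rot"]).as_matrix()
    R=Rt@T[:3,:3];t=np.array(s["tool_pos"])+Rt@T[:3,3]
    c["R"]=R.T;c["t"]=-R.T@t
    return cloud(c)
def cups(c,W):
    H=hsv(c);h,s,v=[H[...,i].astype(int) for i in range(3)]
    b=(c["range_z"]>0)&(h>95)&(h<125)&(s>110)&(W[...,2]>.01)
    k,L,st,ce=cv2.connectedComponentsWithStats(b.astype(np.uint8))
    for i in range(1,k):
        if st[i,4]>150:
            P=W[L==i];zt=np.percentile(P[:,2],98);R=P[P[:,2]>zt-.006]
            print(" blue",ce[i].round(),st[i],"ztop",zt.round(4),"c",[np.round(x,4) for x in circ(R[:,:2],.032)])
E
cat > w.py <<'E'
from cell import *
from h import *
import sys
s=observe();c=read_camera("wrist");W=wcloud(s,c)
print(np.round(s["tool_pos"],4),np.round(s["tool_rot"],4),s["time"],"opt centre",W[240,320].round(3),"valid",(c["range_z"]>0).mean().round(2))
cups(c,W);cv2.imwrite(f"pics/{sys.argv[1]}.png",c["img"][:,:,::-1])
E
python3 w.py w1
```

```text
[ 0.4775 -0.3889  0.3064] [-3.1412e+00  8.0000e-04 -1.8000e-03] 1.225 opt centre [ 0.45  -0.387  0.07 ] valid 0.98
 blue [322. 217.] [ 296  192   53   52 2084] ztop 0.0805 c [array([ 0.4786, -0.3878]), np.float64(0.0025)]
```

>>> step_arm(plan=[[-1,0.159,-0.448,0,0],[-1,0.159,-0.448,0,0],[-1,0.159,-0.448,0,0],[-1,0.159,-0.448,0,0],[-1,0.159,-0.448,0,0],[-1,0.159,-0.448,0,0],[-1,0.159,-0.448,0,0],[-1,0.159,-0.448,0,0],[-1,0.159,-0.448,0,0],[-1,0.159,-0.448,0,0]])

```text
time: 2.52
tool_pos: [0.6376, 0.0585, 0.3066]
tool_rot: [3.141, 0.0, -0.001]
contact_force: [-0.3, -0.5, -0.1]
opening: 0.0918
grip_force: 0.0
```

```bash
python3 w.py w2
```

```text
[0.6376 0.0585 0.3066] [ 3.141e+00  4.000e-04 -1.200e-03] 2.525 opt centre [0.614 0.06  0.085] valid 0.98
 blue [320. 229.] [ 290  200   61   58 2731] ztop 0.1308 c [array([0.6367, 0.0606]), np.float64(0.0024)]
```

View pics/w2.png

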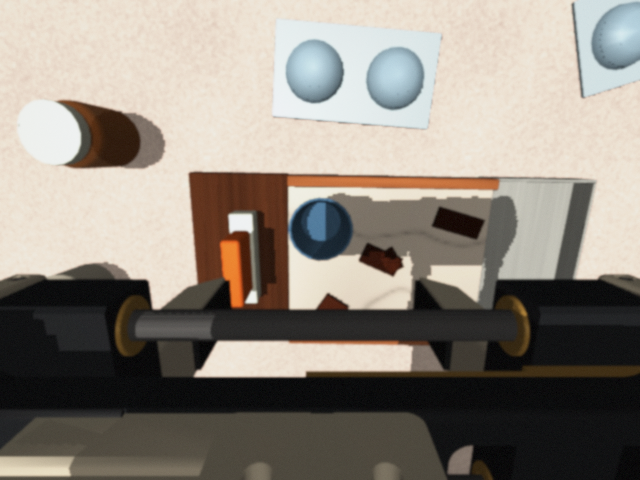

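The wrist view shows the cup rim centred at (320,229), with the scraper at (245,265), three chips visible and the fingers clear. The cup measures about (0.637, 0.060), matching the other views.

>>> step_arm(plan=[[-1,0,-0.001,0.06,0],[-1,0,-0.001,0.12,0],[-1,0,-0.001,0.17,0],[-1,0,-0.001,0.2,0],[-1,0,-0.001,0.203,0],[-1,0,-0.001,0.203,0],[0.2,0,-0.001,0.203,0],[0.2,0,-0.001,0.203,0],[0.2,0,-0.001,0.203,0],[0.2,0,-0.001,0.203,0],[0.2,0,-0.001,0.203,0],[0.2,0,-0.001,0.203,0]], grip_force=15)

```text
time: 4.08
tool_pos: [0.6382, 0.0606, 0.1042]
tool_rot: [3.141, -0.001, -0.0]
contact_force: [-0.6, -0.9, 4.1]
opening: 0.0633
grip_force: 15.0
```

>>> step_arm(plan=[[0.2,0,0,-0.015,0],[0.2,0,0,-0.05,0],[0.2,0,0,-0.1,0],[0.2,-0.02,0.05,-0.1,0],[0.2,-0.035,0.1,-0.1,0],[0.2,-0.053,0.15,-0.1,0],[0.2,-0.07,0.2,-0.1,0],[0.2,-0.088,0.25,-0.1,0],[0.2,-0.106,0.3,-0.1,0],[0.2,-0.124,0.35,-0.1,0],[0.2,-0.142,0.4,-0.1,0],[0.2,-0.155,0.435,-0.1,0],[0.2,-0.159,0.449,-0.1,0],[0.2,-0.159,0.449,-0.1,0],[0.2,-0.159,0.449,-0.1,0],[0.2,-0.159,0.449,-0.1,0]])

```text
time: 6.08
tool_pos: [0.4794, -0.387, 0.2039]
tool_rot: [-3.141, -0.0, 0.002]
contact_force: [-0.2, -0.2, 0.6]
opening: 0.0637
grip_force: 15.0
```

```bash
python3 - <<'E'
from cell import *
from h import *
s=observe();print(np.round(s["tool_pos"],4),s["opening"],s["grip_force"])
ims=[]
for n in ["scene","side"]:
    c=read_camera(n);W=cloud(c);cups(c,W)
    P=np.array([.479,-.3885,.1]);q=c["R"]@P+c["t"];u,v=int(c["fx"]*q[0]/q[2]+c["cx"]),int(c["fy"]*q[1]/q[2]+c["cy"])
    u=min(max(u,80),560);v=min(max(v,80),400)
    ims.append(cv2.resize(c["img"][v-80:v+80,u-80:u+80,::-1],(400,400)))
cv2.imwrite("pics/c3.png",np.hstack(ims))
E
```

```text
[ 0.4794 -0.387   0.2039] 0.06373538742387108 14.99390450080682
 blue [146. 230.] [129 213  30  38 632] ztop 0.2301 c [array([ 0.478 , -0.3852]), np.float64(0.0023)]
 blue [159. 272.] [145 257  27  34 503] ztop 0.0795 c [array([ 0.4801, -0.3871]), np.float64(0.0022)]
 blue [370. 421.] [ 353  372   37   88 1403] ztop 0.2301 c [array([ 0.4778, -0.389 ]), np.float64(0.0032)]
```

View pics/c3.png

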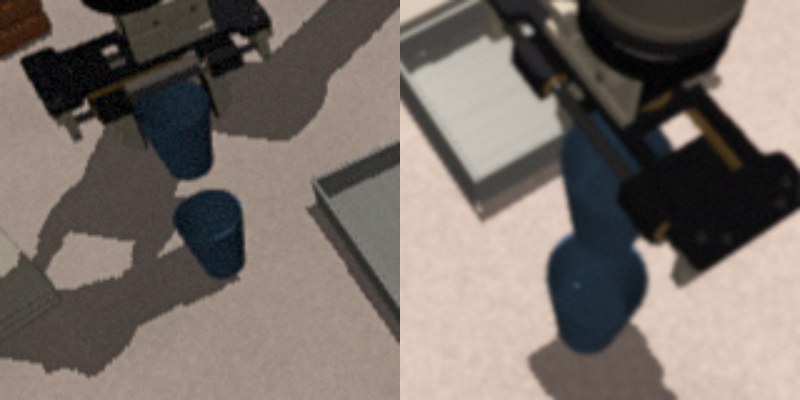

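The held cup hangs upright (left crop about (178,130)) just above the stand cup (about (210,235)). The offset is about 2 mm, so I'll lower it slowly.

>>> step_arm(plan=[[0.2,0.001,0.0015,0.03,0],[0.2,0.001,0.0015,0.055,0],[0.2,0.001,0.0015,0.07,0],[0.2,0.001,0.0015,0.08,0],[0.2,0.001,0.0015,0.088,0],[0.2,0.001,0.0015,0.095,0],[0.2,0.001,0.0015,0.1,0],[0.2,0.001,0.0015,0.104,0],[0.2,0.001,0.0015,0.108,0],[0.2,0.001,0.0015,0.111,0],[0.2,0.001,0.0015,0.113,0],[0.2,0.001,0.0015,0.113,0],[0.2,0.001,0.0015,0.113,0]])

```text
time: 7.8
tool_pos: [0.4798, -0.3899, 0.0909]
tool_rot: [3.141, -0.0, -0.0]
contact_force: [0.2, -0.4, -1.8]
opening: 0.0634
grip_force: 15.0
```

>>> step_arm(plan=[[0.2,0,0,0.001,0],[0.2,0,0,0.002,0],[0.2,0,0,0.002,0],[0,0,0,0.002,0],[-0.5,0,0,0.002,0],[-1,0,0,0.002,0],[-1,0,0,0.002,0],[-1,0,0,0.002,0],[-1,0,0,0.002,0]])

```text
time: 8.93
tool_pos: [0.4798, -0.3898, 0.0888]
tool_rot: [3.141, -0.0, -0.0]
contact_force: [0.4, -0.1, 0.3]
opening: 0.0914
grip_force: 0.0
```

```bash
python3 - <<'E'
from cell import *
from h import *
s=observe();print(s["opening"],s["contact_force"])
for n in ["scene","side"]:
    c=read_camera(n);W=cloud(c);cups(c,W)
E
```

```text
0.0914052933452412 [ 0.39951992 -0.06270193  0.27431541]
 blue [158. 268.] [140 248  32  43 638] ztop 0.1131 c [array([ 0.4785, -0.3893]), np.float64(0.0022)]
 blue [365. 439.] [353 413  27  47 598] ztop 0.1153 c [array([ 0.4781, -0.3913]), np.float64(0.0012)]
```

>>> step_arm(plan=[[-1,0,0,-0.04,0],[-1,0,0,-0.1,0],[-1,0,0,-0.16,0],[-1,0.098,-0.548,-0.2,0],[-1,0.098,-0.548,-0.2,0],[-1,0.098,-0.548,-0.2,0],[-1,0.098,-0.548,-0.2,0],[-1,0.098,-0.548,-0.2,0],[-1,0.098,-0.548,-0.2,0],[-1,0.098,-0.548,-0.2,0],[-1,0.098,-0.548,-0.2,0],[-1,0.098,-0.548,-0.2,0],[-1,0.098,-0.548,-0.2,0],[-1,0.098,-0.548,-0.2,0],[-1,0.098,-0.548,-0.2,0],[-1,0.098,-0.548,-0.2,0]])

```text
time: 11.02
tool_pos: [0.5779, 0.1568, 0.2888]
tool_rot: [3.141, -0.0, -0.002]
contact_force: [0.4, -0.2, 0.2]
opening: 0.0918
grip_force: 0.0
```

```bash
cat > s.py <<'E'
from cell import *
from h import *
import sys
s=observe();c=read_camera("wrist");W=wcloud(s,c)
print(np.round(s["tool_pos"],4),np.round(s["tool_rot"],4),s["time"])
cv2.imwrite(f"pics/{sys.argv[1]}.png",c["img"][:,:,::-1])
H=hsv(c);h,sa,v=[H[...,i].astype(int) for i in range(3)];z=W[...,2]
o=(h<14)&(sa>190)&(v>100)&(z>.085)&(z<.125);P=W[o];print("grip top z",np.percentile(P[:,2],[50,95]));
o=o&(abs(z-np.percentile(P[:,2],95))<.006);print("grip",rect(W[o][:,:2]))
w=(sa<70)&(v>90)&(abs(z-.05)<.007)&(W[...,1]>.11);print("foot top",w.sum(),rect(W[w][:,:2]) if w.sum()>9 else "")
b=(z>.013)&(z<.027)&(h<20)&(sa>90)&(c["range_z"]>0)&(W[...,1]>.08);print("board",b.sum(),rect(W[b][:,:2]),np.median(W[b][:,2]))
E
python3 s.py s1
```

```text
[0.5779 0.1568 0.2888] [ 3.1414e+00 -1.0000e-04 -2.2000e-03] 11.025
grip top z [0.10770322 0.10897268]
grip ((580.3668823242188, 158.73269653320312), (76.64685821533203, 18.118877410888672), 0.15592658519744873)
foot top 774 ((590.5960083007812, 248.16458129882812), (246.2160186767578, 255.37669372558594), 65.94658660888672)
board 14299 ((611.5609130859375, 214.5771484375), (223.31922912597656, 282.5712585449219), 88.9488525390625) 0.02087655794557629
```

View pics/s1.png

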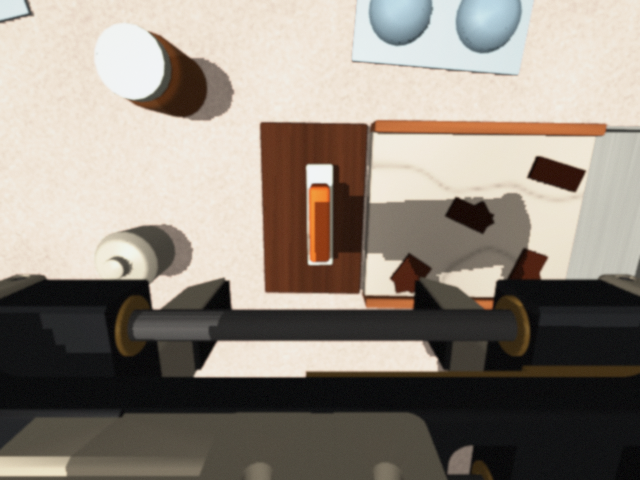

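The scraper's orange grip is at (320,222) and its foot spans rows 165–265, square to the gripper. The chips are clear of the open fingers. Its position is (0.580, 0.159), so I'll grasp it now.

>>> step_arm(plan=[[-1,0.002,-0.002,0.06,0],[-1,0.002,-0.002,0.12,0],[-1,0.002,-0.002,0.175,0],[-1,0.002,-0.002,0.21,0],[-1,0.002,-0.002,0.22,0],[-1,0.002,-0.002,0.223,0],[-1,0.002,-0.002,0.223,0],[1,0.002,-0.002,0.223,0],[1,0.002,-0.002,0.223,0],[1,0.002,-0.002,0.223,0],[1,0.002,-0.002,0.223,0],[1,0.002,-0.002,0.223,0],[1,0.002,-0.002,0.223,0],[1,0.002,-0.002,0.223,0],[1,0.002,-0.002,0.223,0]], grip_force=45)

```text
time: 12.95
tool_pos: [0.5798, 0.1602, 0.0656]
tool_rot: [3.141, 0.0, -0.0]
contact_force: [-0.8, -0.0, -0.3]
opening: 0.0219
grip_force: 45.0
```

>>> step_arm(plan=[[1,0,0,-0.02,0],[1,0,0,-0.031,0],[1,-0.018,0,-0.031,0.02],[1,-0.036,0,-0.031,0.02],[1,-0.036,0,-0.031,0.02],[1,-0.036,0,-0.031,0.02]])

```text
time: 13.7
tool_pos: [0.5447, 0.1602, 0.0969]
tool_rot: [-3.142, -0.001, -0.02]
contact_force: [0.6, 0.2, -1.5]
opening: 0.0217
grip_force: 45.0
```

```bash
python3 - <<'E'
from cell import *
from h import *
for n in ["scene","side"]:
    c=read_camera(n);W=cloud(c);H=hsv(c);z=W[...,2]
    w=(H[...,1]<80)&(H[...,2]>60)&(z>.055)&(z<.09)&(abs(W[...,0]-.54)<.09)&(abs(W[...,1]-.155)<.04)
    print(n,w.sum(),rect(W[w][:,:2]),np.percentile(W[w][:,2],[2,10,50,90]).round(4))
E
```

```text
scene 319 ((548.701416015625, 159.8080596923828), (118.2907943725586, 34.298927307128906), 0.676787793636322) [0.0558 0.0595 0.0744 0.0817]
side 647 ((541.6173706054688, 148.34640502929688), (34.5604362487793, 122.33784484863281), 78.47379302978516) [0.0564 0.0593 0.074  0.0825]
```

>>> step_arm(plan=[[1,0,0.03,0,0],[1,0,0.055,0,0],[1,0,0.075,0,0],[1,0,0.095,0,0],[1,0,0.115,0,0],[1,0,0.135,0,0],[1,0,0.155,0,0],[1,0,0.175,0,0],[1,0,0.195,0,0],[1,0,0.215,0,0],[1,0,0.235,0,0],[1,0,0.255,0,0],[1,0,0.275,0,0],[1,0,0.29,0,0],[1,0,0.305,0,0],[1,0,0.32,0,0],[1,0,0.335,0,0],[1,0,0.345,0,0],[1,0,0.345,0,0]])

```text
time: 16.18
tool_pos: [0.5369, -0.1854, 0.0967]
tool_rot: [3.142, -0.0, -0.021]
contact_force: [-0.8, -0.6, -2.8]
opening: 0.0219
grip_force: 45.0
```

```bash
python3 - <<'E'
from cell import *
from h import *
ims=[]
for n in ["scene","side"]:
    c=read_camera(n)
    q=c["R"]@np.array([.575,-.08,.05])+c["t"];u,v=int(c["fx"]*q[0]/q[2]+c["cx"]),int(c["fy"]*q[1]/q[2]+c["cy"])
    ims.append(cv2.resize(c["img"][v-110:v+110,u-110:u+110,::-1],(400,400)))
cv2.imwrite("pics/c4.png",np.hstack(ims))
E
```

```text
(no output)
```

View pics/c4.png

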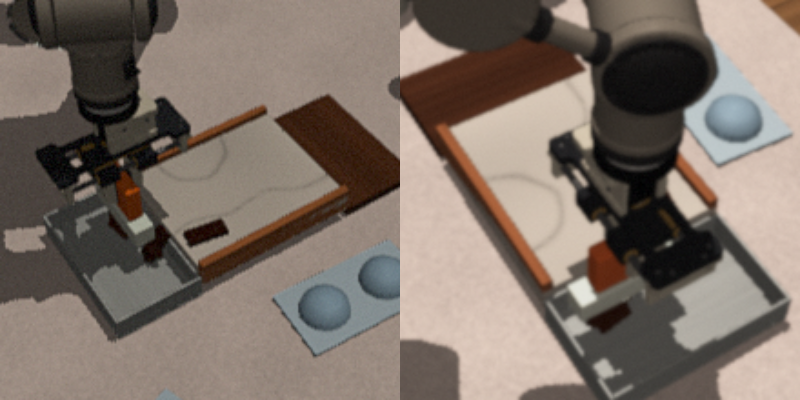

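The left lane is clear: three chips are in the tray and one is left on the slab at left-crop (207,232). Now the right lane.

>>> step_arm(plan=[[1,0,0,-0.03,0],[1,0,-0.05,-0.035,0],[1,0.02,-0.1,-0.035,0],[1,0.045,-0.15,-0.035,0],[1,0.069,-0.2,-0.035,0],[1,0.069,-0.225,-0.035,0],[1,0.069,-0.225,-0.02,0],[1,0.069,-0.225,-0.005,0],[1,0.069,-0.225,0,0],[1,0.069,-0.225,0,0]])

```text
time: 17.52
tool_pos: [0.6101, 0.0377, 0.0963]
tool_rot: [3.141, 0.001, -0.022]
contact_force: [0.8, -0.3, -1.7]
opening: 0.0216
grip_force: 45.0
```

>>> step_arm(plan=[[1,0,0.015,0,0],[1,0,0.035,0,0],[1,0,0.055,0,0],[1,0,0.075,0,0],[1,0,0.095,0,0],[1,0,0.115,0,0],[1,0,0.135,0,0],[1,0,0.15,0,0],[1,0,0.165,0,0],[1,0,0.18,0,0],[1,0,0.195,0,0],[1,0,0.21,0,0],[1,0,0.225,0,0],[1,0,0.23,0,0],[1,0,0.23,0,0]])

```text
time: 19.4
tool_pos: [0.6057, -0.1914, 0.0966]
tool_rot: [-3.141, 0.0, -0.021]
contact_force: [-0.6, 0.1, -2.5]
opening: 0.0219
grip_force: 45.0
```

>>> step_arm(plan=[[1,0,0,-0.03,0],[1,0,-0.05,-0.05,0],[1,-0.01,-0.11,-0.05,0],[1,-0.02,-0.17,-0.05,0],[1,-0.03,-0.23,-0.05,0],[1,-0.034,-0.29,-0.05,0],[1,-0.034,-0.34,-0.05,0],[1,-0.034,-0.355,-0.05,0],[1,-0.034,-0.357,-0.05,0],[1,-0.034,-0.357,-0.05,0]])

```text
time: 20.65
tool_pos: [0.579, 0.1654, 0.1466]
tool_rot: [3.141, 0.0, -0.021]
contact_force: [0.2, 0.3, -2.3]
opening: 0.0217
grip_force: 45.0
```

```bash
python3 - <<'E'
from cell import *
from h import *
ims=[]
for n in ["scene","side"]:
    c=read_camera(n);W=cloud(c);H=hsv(c);z=W[...,2]
    b=(H[...,2]<70)&(H[...,1]>110)&(H[...,0]<20)&(z<.075)&(abs(W[...,0]-.572)<.115)&(abs(W[...,1]+.14)<.15)
    k,L,st,ce=cv2.connectedComponentsWithStats(b.astype(np.uint8))
    for i in range(1,k):
        if st[i,4]>40: P=W[L==i];print(n,st[i,4],P.mean(0).round(3),P[:,2].max().round(3))
    q=c["R"]@np.array([.575,-.08,.05])+c["t"];u,v=int(c["fx"]*q[0]/q[2]+c["cx"]),int(c["fy"]*q[1]/q[2]+c["cy"])
    ims.append(cv2.resize(c["img"][v-110:v+110,u-110:u+110,::-1],(400,400)))
cv2.imwrite("pics/c5.png",np.hstack(ims))
E
```

```text
scene 124 [ 0.475 -0.062  0.057] 0.063
scene 274 [ 0.526 -0.175  0.024] 0.039
scene 476 [ 0.683 -0.074  0.042] 0.062
scene 135 [ 0.591 -0.168  0.032] 0.05
scene 156 [ 0.635 -0.173  0.03 ] 0.052
side 165 [ 0.465 -0.059  0.057] 0.066
side 304 [ 0.63  -0.175  0.033] 0.054
side 292 [ 0.587 -0.171  0.034] 0.053
side 528 [ 0.521 -0.178  0.026] 0.042
```

View pics/c5.png

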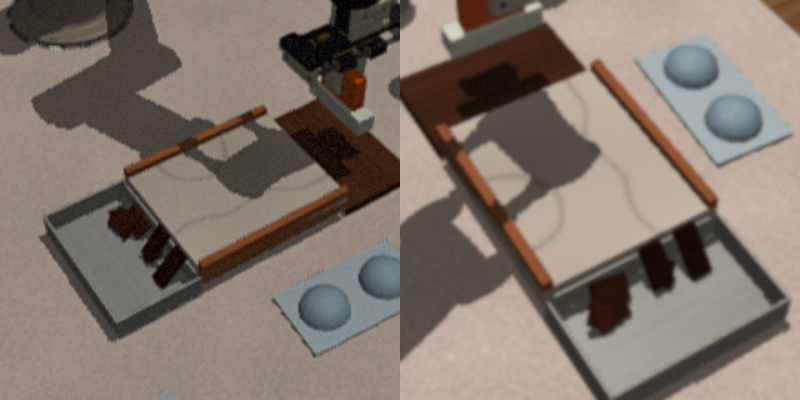

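The slab is clear and all four chips are in the tray: one pair at left-crop (127,220), the others at (155,243) and (170,265), all below 45 mm. Next I'll put the scraper back.

>>> step_arm(plan=[[1,0,0,0.03,0],[1,0,0,0.055,0],[1,0,0,0.07,0],[1,0,0,0.077,0],[1,0,0,0.08,0],[1,0,0,0.081,0],[1,0,0,0.081,0]])

```text
time: 21.62
tool_pos: [0.5794, 0.1666, 0.0663]
tool_rot: [-3.141, -0.001, -0.02]
contact_force: [-0.0, 0.8, -2.7]
opening: 0.022
grip_force: 45.0
```

>>> step_arm(plan=[[0.4,0,0,0,0],[0,0,0,0,0],[-0.5,0,0,0,0],[-1,0,0,0,0],[-1,0,0,0,0],[-1,0,0,0,0],[-1,0,0,-0.02,0],[-1,0,0,-0.06,0],[-1,0,0,-0.12,0],[-1,0,0,-0.18,0],[-1,0,0,-0.22,0],[-1,0,0,-0.22,0],[-1,0,0,-0.22,0]])

```text
time: 23.25
tool_pos: [0.5785, 0.1664, 0.2846]
tool_rot: [3.141, 0.002, -0.02]
contact_force: [-0.4, 0.8, -0.1]
opening: 0.0916
grip_force: 0.0
```

```bash
python3 s.py s2; python3 - <<'E'
from cell import *
from h import *
for n in ["scene","side"]:
    c=read_camera(n);cups(c,cloud(c))
E
```

```text
[0.5785 0.1664 0.2846] [ 3.1412e+00  1.8000e-03 -2.0200e-02] 23.25
grip top z [0.10773797 0.10899482]
grip ((579.9788208007812, 165.44091796875), (18.137386322021484, 75.18563079833984), 88.45232391357422)
foot top 816 ((591.70068359375, 251.7227325439453), (238.98837280273438, 255.60231018066406), 65.92642974853516)
board 14607 ((611.935791015625, 213.89695739746094), (221.9817657470703, 282.8287658691406), 88.96209716796875) 0.020877896342496833
 blue [158. 267.] [141 248  31  43 722] ztop 0.1128 c [array([ 0.4792, -0.3889]), np.float64(0.002)]
 blue [372. 430.] [ 353  404   40   56 1452] ztop 0.1154 c [array([ 0.4769, -0.3916]), np.float64(0.0019)]
```

View pics/s2.png

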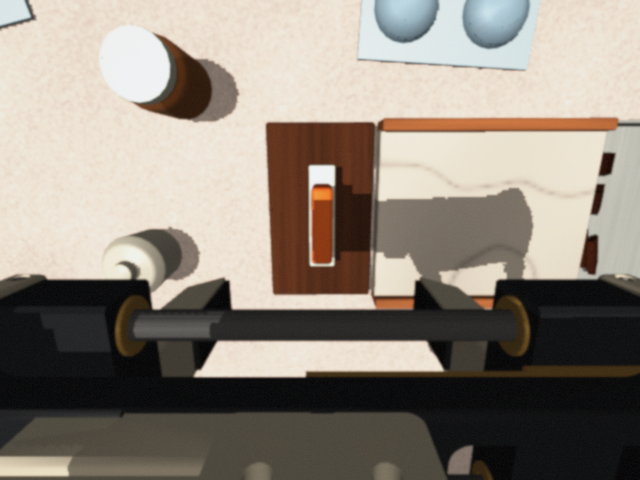

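The scraper stands upright on the board at (322,215), the slab is empty, the chips sit in the tray at the right edge, and the cups are nested. Handing in.

```bash
python3 -c "
from cell import *
print(hand_in())"
```

```text
the job is handed in; nothing more can be done
None
```

I handed the job in at about 23 s: the cup is nested in the stand cup, all four offcuts are in the tray, and the scraper is upright on its board, all checked by camera first; the hand-in returned no verdict.

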